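# Test the driver's trigger, then bring the bit cup to the front and hold the carousel

## Task

I am about to screw my shelf together and need a bit for the driver lying in the toolbox tray: first check its trigger by squeezing it all the way in and letting it spring right back out. Then turn the small-parts carousel until the cup with the three long socket bits faces front, squarely behind the pick tray on the carousel's foot, and finish while keeping a firm hold of the carousel so that it stays still while I pull a bit out: do not let go at the end. Leave the brace, the pin cup and the tape measure where they are.

Things in the scene. Friction and masses are not known exactly. Their poses are not given: they have to be found in the camera images.
- driver: Grey toolbox tray, 270 x 250 mm, walls 32 mm high, with an orange pistol-shaped screwdriver clipped in on its side; one fixed piece. Origin: centre of the tray's underside; z up. Barrel: 49 mm thick, along y at x = +55 mm, nose to +y, top 77 mm above the floor. From it the grip runs to -x, ending in a black battery foot (x -70 to -100, y -64 to +12 mm, 79 mm high).
- driver_grip (a point): Centre of the driver's grip beside the trigger, 52 mm above the floor, at x = +7, y = -30 mm of driver, axes alike. The grip is 40 mm deep along y (back face at -y, trigger at +y) and 36 mm thick (34 to 70 mm above the floor). Beside it and the trigger, fingers have room down to the tray's floor, 4 mm above the room's floor.
- trigger (a joint): The driver's black trigger on the grip's +y face: 44 mm long, 22 mm high, hinged at its barrel end (upright axis at x +34, y -13 mm of driver), sprung outwards. 0 = out at rest, 0.28 rad = fully in, a stop. It takes about 3 N to start and 9 N to be fully in, pushed at trigger_pad towards the grip.
- trigger_pad (a point): Point on the trigger's outer face to press, 29 mm from its hinge, in the driver's middle plane, 52 mm above the floor. It moves with the trigger: 55 mm from the grip's back face (along y of driver) at rest, 47 mm fully squeezed. A pinch between this point and the grip's back face squeezes the trigger.
- carousel: Fixed grey foot of a small-parts carousel, 184 mm across, 12 mm high, with a shallow pick tray (56 x 104 mm, 16 mm high, centre 128 mm from the axis) joined to its front. Origin: centre of the underside, on the turntable's axis; z up; the front with the pick tray is at -x.
- turntable: The carousel's turning part: disc 196 mm across with five open white cups (60 mm across, rims 70 mm above the floor, centres 62 mm from the axis), a column 21 mm thick and a grip bar on top. Turns without stops about the upright axis through its origin (12 mm above the floor); bearing drag only 0.02 N m. Its -x axis points to the bit cup; its axes match the foot's when that cup faces front.
- bit_cup (a point): Rim centre of the cup with the three long steel socket bits, 62 mm from the axis, 70 mm above the floor. The bits stick up some 50 mm out of it, to 124 mm above the floor, with 13 mm socket heads. One neighbour cup holds four birch dowels that hardly pass its rim; the other three hold small screws, pins and plugs below their rims.
- grip_bar (a point): Centre of the bar on top of the carousel's column, on the axis, 166 mm above the floor. The bar is 74 mm long (along x of turntable), 16 mm thick (along its y) and 28 mm high (152 to 180 mm above the floor).
- brace: Loose steel corner brace (bystander), legs 55 mm, 22 mm wide, 4 mm thick, lying on one leg; origin under the middle of that leg.
- pin_cup: Loose white nylon cup with shelf pins (bystander), 58 mm across, 45 mm high; origin at the centre of its underside.
- tape: Loose black tape measure (bystander), 70 x 36 x 64 mm; origin at the centre of its underside.

How it is judged:
By the outcome, as a careful person would: the job done as asked, in the order asked, and still so for the second after the job is handed in, while the arm keeps its last pose, push and grip.
It also fails if it takes over 70 s, if anything falls off the work surface, if the arm or the gripper's body presses on something with over 40 N, if the wrist force passes 120 N, or if a joint passes its speed limit or range.

## Robot

A 7-joint arm with a two-finger parallel gripper is mounted at the origin on the work surface. World frame = base frame: x ahead of the robot, y to its left, z up, the work surface at z = 0. Lengths are in mm, angles in rad, forces in N, time in s.
With the tool pointing down it reaches from about 400 to 875 mm from the base axis. Payload 4.4 kg.
Tool frame: the origin (TCP) lies at the very end of the fingers, on their centre line; the grasp point (between the pads) lies 19 mm behind it (ctrl.grasp_offset is the distance from the TCP to the grasp point, in mm); z points along the fingers, y is the line along which they close (so a half turn about z gives the same grasp; the last joint's range is limited). The gripper opens to 85 mm and grips with 20 to 120 N. Pads are 22 mm wide; open, the fingers measure 114 mm over their backs; the gripper's body (76 mm by 85 mm) begins 54 mm behind the grasp point. The pads swing forward as they close: fully open they stand 13 mm farther back than shut.
Start: joints at [1.227, 0.628, 0.038, 1.517, -0.027, 0.996, -0.02], TCP at [178.284, -625.086, 231.313] pointing down, gripper open.
Joint ranges: [-3.06, 3.06], [-0.37, 2.12], [-1.25, 1.32], [0.18, 2.47], [-1.1, 4.24], [0.23, 1.98], [-2.94, 2.94]. Speed limits (rad/s): [2.57, 2.57, 3.14, 3.14, 3.14, 3.14, 3.14].

## Interface

Orientations are given as [roll, pitch, yaw] about the fixed x, y, z axes, in that order (R = Rz(yaw) Ry(pitch) Rx(roll)).
In Python, from cell import status, cams, ctrl gives the robot as it stands.
- The arm moves only by the tool move_arm, never from a script. Its argument "plan" is a list of rows, each a list of 3 entries, a list of its own where there are three numbers: the shift along the world's x, y, z in mm, then the turn, a rotation vector about the world's x, y, z in degrees, then the opening, from 0 (shut) to 1 (fully open). In form: [[[x, y, z], [wx, wy, wz], gripper], ...]. A call has 1 to 10 rows; each row shifts and turns the commanded pose from where the row before left it; what a row does not reach is not made up. A row lasts 1/8 s, in which the tool goes at most 62.5 mm and 10.7 degrees, less where a joint would pass 70% of its speed; a pose out of reach is approached as far as the arm can. A call with a gripper value outside its range is refused whole. The fingers move at their own pace and stop on an object; the grip force is fixed at half the most. Time passes only in rows, so rows that do not move let the fingers close. It gives the time, the measured TCP pose, the force, the opening and the grip force at its end, in the units of the state.
- status.read_state(): the state, without advancing time (a new reading comes with each control period).
- cams.get_image(name): name is "side" or "top" or "wrist"; returns the picture (384x512x3 uint8, blue, green, red); there is no depth.
- cams.camera_params(name): a dict with "K" (3x3 intrinsics, pixels), "pose" (4x4, takes a point from camera to world coordinates); the wrist camera has in their place "tool_from_camera" (4x4, takes a point from camera to tool coordinates, whose origin is the TCP and whose axes are the flange's). Camera axes: x right, y down, z forward; pixel columns grow to the right and rows downward; lengths in mm; the calibration is good to about 2 mm. The wrist camera is an equidistant fisheye: a pixel r from the principal point sees the ray r / f radians off the axis. A picture is of the moment at which its call begins: read the wrist's pose just before it. camera_params takes no time and is no camera call.
- ctrl.finish_job(): hands the job in; it is judged then, once.
The state is a dict: "clock": time; "qpos": joint angles; "qd": joint speeds; "tau": joint torques, N m; "eef_pos": TCP position; "tool_rot": TCP orientation; "force": force on the tool from outside, world axes, zero at the start; "torque": the same for the moment, N m; "width": finger opening in mm; "gripper_force": force on a finger pad.
Only numpy, scipy, OpenCV 4.12 (cv2) and the standard library are available. Lean on these libraries where they do the work, as an engineer would, in place of code of your own. Each camera call takes 0.05 s, during which the arm holds its last target. There are 200 camera calls.

## Working session

There is one attempt and no reset: what is moved stays moved. The work goes in short steps, Python scripts to look and compute and a tool call to move; the robot and the scene stay as the last step left them, time stands still between calls to the robot, and variables do not carry over. Pictures are saved under pics/ and viewed, at most 10 in all, crops included, and the job is handed in when it is done.

Besides the shell and the picture viewer there is one more tool, called after "Request:" as a command line: name --argument value ..., lists and objects as JSON in quotes. move_arm: Moves the arm, as the interface text tells. Its arguments: {"type":"object","properties":{"plan":{"type":"array","items":{"type":"array"}}},"required":["plan"]}

```bash
mkdir -p pics; python3 - <<'E'
from cell import status,cams,ctrl
import cv2,numpy as np
for n in("top","side"):
    cv2.imwrite(f"pics/{n}0.png",cams.get_image(n)); p=cams.camera_params(n); print(n,np.round(p["K"],1).tolist(),np.round(p["pose"],3).tolist())
print(cams.camera_params("wrist"));s=status.read_state();print(s["eef_pos"],s["tool_rot"],s["width"],s["clock"],ctrl.grasp_offset)
E
```

```text
top [[490.1, 0.0, 264.1], [0.0, 490.1, 202.4], [0.0, 0.0, 1.0]] [[0.002, -0.999, 0.05, 545.641], [-1.0, -0.002, -0.005, -6.318], [0.005, -0.05, -0.999, 1091.693], [0.0, 0.0, 0.0, 1.0]]
side [[486.8, 0.0, 256.9], [0.0, 486.8, 197.8], [0.0, 0.0, 1.0]] [[-0.977, -0.146, 0.156, 427.174], [-0.213, 0.716, -0.665, 802.883], [-0.015, -0.683, -0.73, 1011.714], [0.0, 0.0, 0.0, 1.0]]
{'K': array([[297.31863964,   0.        , 253.36276903],
       [  0.        , 297.31863964, 192.781831  ],
       [  0.        ,   0.        ,   1.        ]]), 'tool_from_camera': array([[-3.37335029e-04, -9.47397619e-01, -3.20058803e-01,
         8.14617688e+01],
       [ 9.99999630e-01, -6.63490292e-05, -8.57579886e-04,
         2.49033444e-01],
       [ 7.91233551e-04, -3.20058974e-01,  9.47397291e-01,
        -1.42629777e+02],
       [ 0.00000000e+00,  0.00000000e+00,  0.00000000e+00,
         1.00000000e+00]])}
[ 178.11375565 -624.52866741  230.4739489 ] [-3.13983956e+00  4.12992490e-05  2.77786661e-01] 85.62733641941225 0.1 18.700000000000003
```

View pics/top0.png

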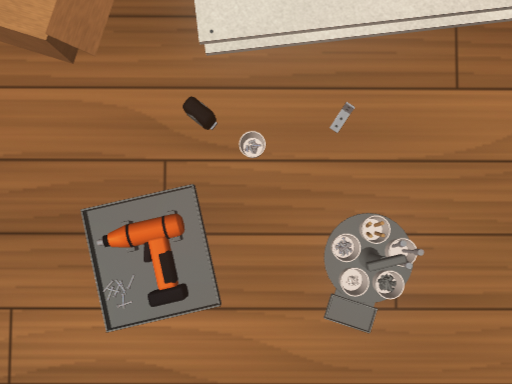

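View pics/side0.png

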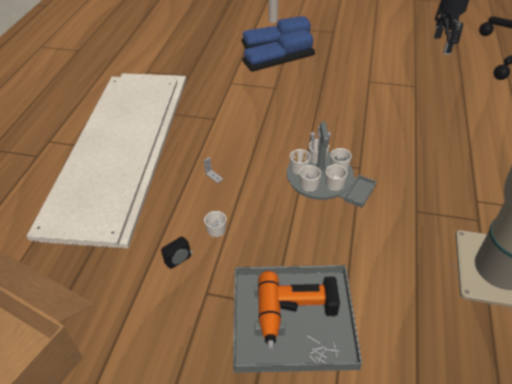

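The top view shows the driver tray around (150,257) with its nose to the left. The carousel is around (370,258) with the pick tray at (350,312), and the bit cup is on the right at about (402,252). The bystanders sit at (200,113), (252,145) and (342,117). Next I'll zoom in for precise pixels.

```bash
python3 - <<'E'
import cv2,numpy as np
a=cv2.imread("pics/top0.png")
c=lambda x,y,w,h:cv2.resize(a[y:y+h,x:x+w],None,fx=5,fy=5,interpolation=cv2.INTER_CUBIC)
d=c(76,180,80*2,160); e=c(315,205,120,130)
cv2.imwrite("pics/d0.png",cv2.resize(d,(600,600)))  # 3.75x
cv2.imwrite("pics/c0.png",cv2.resize(e,(540,585)))  # 4.5x
E
```

```text
(no output)
```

View pics/d0.png

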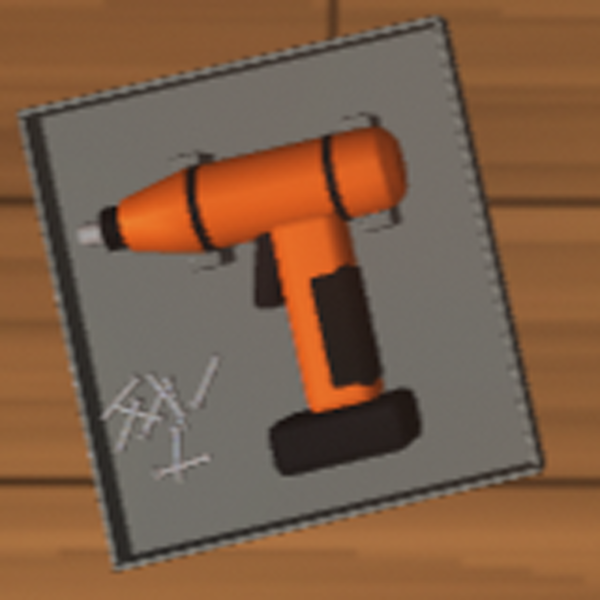

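View pics/c0.png

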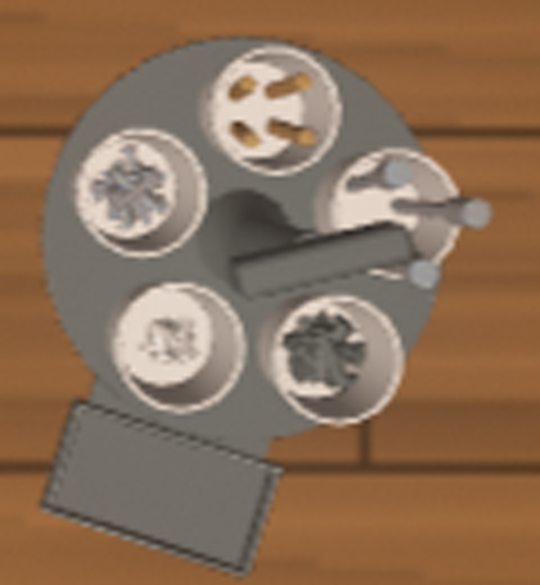

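The driver crop shows the tray's rim corners at (20,112), (443,18), (543,467) and (118,570). The carousel crop shows the five cup rims: dowels (273,110), bits (394,213), and others at (333,359), (179,346) and (141,192). The pick tray corners are (82,400), (282,466), (245,576) and (42,508).

```bash
cat >h.py <<'E'
import numpy as np
from cell import status,cams,ctrl
from scipy.spatial.transform import Rotation as R
def ray(cam,uv,z):
    p=cams.camera_params(cam);uv=np.atleast_2d(uv).astype(float);T=p["pose"]
    d=np.c_[uv,np.ones(len(uv))]@np.linalg.inv(p["K"]).T@T[:3,:3].T
    return (T[:3,3]+d*((z-T[2,3])/d[:,2])[:,None])[:,:2]
def wray(uv,z,s):
    p=cams.camera_params("wrist");K=p["K"];M=p["tool_from_camera"]
    uv=np.atleast_2d(uv).astype(float);q=(uv-K[:2,2])/K[0,0];th=np.linalg.norm(q,axis=1)
    d=np.c_[q/th[:,None]*np.sin(th)[:,None],np.cos(th)]
    W=R.from_euler("xyz",s["tool_rot"]).as_matrix();d=d@M[:3,:3].T@W.T
    o=np.array(s["eef_pos"])+W@M[:3,3]
    return (o+d*((z-o[2])/d[:,2])[:,None])[:,:2]
def fit(L,P):  # rigid 2d: P=c+R L
    L=np.array(L,float);a,b=L-L.mean(0),P-P.mean(0)
    t=np.arctan2((a[:,0]*b[:,1]-a[:,1]*b[:,0]).sum(),(a*b).sum());M=np.array([[np.cos(t),-np.sin(t)],[np.sin(t),np.cos(t)]])
    c=P.mean(0)-M@L.mean(0);return c,t,M,np.linalg.norm(c+L@M.T-P,axis=1)
E
python3 - <<'E'
from h import *
px=lambda l,s,o:(np.array(l)+.5)/s-.5+o
P=ray("top",px([(20,112),(443,18),(543,467),(118,570)],3.75,(76,180)),32)
c,t,M,r=fit([(125,135),(125,-135),(-125,-135),(-125,135)],P);print("driver A",c,t,r)
c,t,M,r=fit([(135,125),(135,-125),(-135,-125),(-135,125)],P);print("driver B",c,t,r)
C=ray("top",px([(394,213),(273,110),(141,192),(179,346),(333,359)],4.5,(315,205)),70)
a=np.pi+2*np.pi/5*np.arange(5)
c,t,M,r=fit(62*np.c_[np.cos(a),np.sin(a)],C);print("turn",c,t,r)
Q=ray("top",px([(82,400),(282,466),(245,576),(42,508)],4.5,(315,205)),16)
c2,t2,M2,r2=fit([(-100,52),(-100,-52),(-156,-52),(-156,52)],Q);print("foot",c2,t2,r2, (t2-t)*57.3)
E
```

```text
driver A [480.89044035 232.59384404] 0.22906094400599392 [13.69978678 12.5387019  12.91700625 13.98109982]
driver B [480.89044035 232.59384404] 0.22902174352428759 [1.36402152 3.025827   3.26974302 1.3791388 ]
turn [ 480.30883677 -238.15444182] 1.8035364521417399 [0.07700534 0.31665057 0.55276337 0.77619138 0.95646555]
foot [ 480.88606899 -241.13196178] -0.32469538738703574 [1.98905064 0.54390313 1.26157258 0.20807577] -121.94768440499885
```

Request:
move_arm --plan '[[[45, 30, 10], [0, 0, 0], 1], [[45, 30, 10], [0, 0, 0], 1], [[45, 30, 10], [0, 0, 0], 1], [[45, 30, 10], [0, 0, 0], 1], [[45, 30, 10], [0, 0, 0], 1], [[40, 35, 10], [0, 0, 0], 1], [[0, 50, 10], [0, 0, 0], 1], [[0, 55, 0], [0, 0, 0], 1], [[0, 55, 0], [0, 0, 0], 1], [[0, 55, 0], [0, 0, 0], 1]]'

```text
clock: 1.35
eef_pos: [442.9, -223.1, 301.1]
tool_rot: [-3.141, 0.0, 0.278]
force: [0.4, 0.2, 0.2]
width: 85.5
gripper_force: 0.0
```

```bash
python3 - <<'E'
from h import *
import cv2,json
s=status.read_state();cv2.imwrite("pics/w1.png",cams.get_image("wrist"))
json.dump({k:list(map(float,s[k])) for k in("eef_pos","tool_rot","qpos")},open("w1.json","w"));print(np.round(s["qpos"],2))
E
```

```text
[ 0.41  0.33 -0.    1.84  0.    0.97 -0.88]
```

View pics/w1.png

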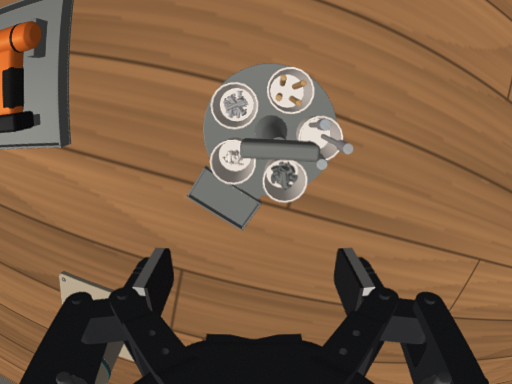

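Request:
move_arm --plan '[[[0, 50, 0], [0, 0, 0], 1], [[0, 50, 0], [0, 0, -1], 1], [[0, 50, 0], [0, 0, -1], 1], [[0, 50, 0], [0, 0, -1], 1], [[0, 50, 0], [0, 0, 0], 1], [[5, 50, 0], [0, 0, 0], 1], [[10, 50, 0], [0, 0, 0], 1], [[10, 50, 0], [0, 0, 0], 1], [[10, 35, -30], [0, 0, 0], 1], [[0, 0, -20], [0, 0, 0], 1]]'

```text
clock: 2.65
eef_pos: [478.0, 213.4, 249.9]
tool_rot: [-3.14, 0.001, 0.231]
force: [-0.8, -1.0, -0.7]
width: 85.6
gripper_force: 0.0
```

The wrist view shows the pick tray corners at (210,169), (260,205), (242,229) and (189,196). The cups are at bits (320,138), dowels (290,90), (235,105), (233,161) and (285,180). Next is a close look at the driver.

```bash
python3 - <<'E'
from h import *
import cv2,json
w=json.load(open("w1.json"))
C=wray([(320,138),(290,90),(235,105),(233,161),(285,180)],70,w)
a=np.pi+2*np.pi/5*np.arange(5)
c,t,M,r=fit(62*np.c_[np.cos(a),np.sin(a)],C);print("turn",c,t,r)
Q=wray([(210,169),(260,205),(242,229),(189,196)],16,w)
c2,t2,M2,r2=fit([(-100,52),(-100,-52),(-156,-52),(-156,52)],Q);print("foot",c2,t2,r2)
s=status.read_state();cv2.imwrite("pics/w2.png",cams.get_image("wrist"))
json.dump({k:list(map(float,s[k])) for k in("eef_pos","tool_rot","qpos")},open("w2.json","w"));print(np.round(s["qpos"],2))
E
```

```text
turn [ 480.51457268 -237.95968109] 1.8077377858497963 [1.16058023 1.09918376 1.23142524 0.97363286 0.5571303 ]
foot [ 478.87904577 -246.33009836] -0.3524563334059597 [5.34154134 5.228394   4.55127423 2.21231312]
[-0.35  0.43 -0.17  1.84  0.09  0.88 -1.91]
```

View pics/w2.png

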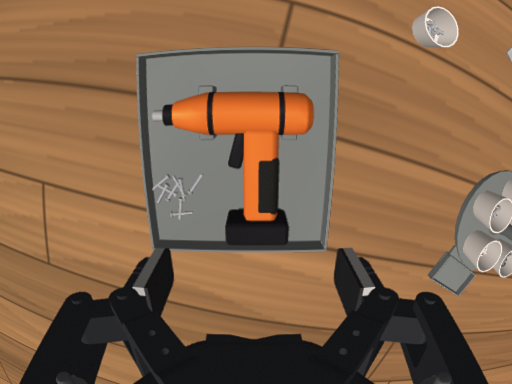

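The wrist view over the driver shows the tray rim corners at (138,56), (338,49), (328,250) and (154,250). The grip is around (260,165) and the trigger at (236,151).

```bash
python3 - <<'E'
from h import *
import json
w=json.load(open("w2.json"))
L=[(135,125),(135,-125),(-135,-125),(-135,125)]
c,t,M,r=fit(L,wray([(138,56),(338,49),(328,250),(154,250)],32,w));print("driver",c,t,r)
for nm,l,z in(("barrel axis nose/rear",None,None),):
  P=wray([(190,113),(290,113)],77,w);d=P[1]-P[0];print("barrel yaw",np.arctan2(d[0],-d[1]),P)
P=wray([(226,236),(288,234),(287,210),(227,210)],79,w);print("foot",P)
print("foot in driver",(P-c)@M)
print("trigger out",(wray([(229,166),(235,134),(243,168)],60,w)-c)@M)
for cc,tt in((c,t),(np.array([480.9,232.6]),.22)):
  m=np.array([[np.cos(tt),-np.sin(tt)],[np.sin(tt),np.cos(tt)]]);print("target",cc+m@[6.5,-26.5],tt, np.array(w["eef_pos"]))
# foot yaw of carousel with given axis
for f,z in(("top",0),):
  from h import ray
  Q=ray("top",(np.array([(82,400),(282,466),(245,576),(42,508)])+.5)/4.5-.5+np.array([315,205]),16)
  k=Q.mean(0)-[480.4,-238.1];print("front dir",np.arctan2(-k[1],-k[0]),np.hypot(*k))
w1=json.load(open("w1.json"));k=wray([(210,169),(260,205),(242,229),(189,196)],16,w1).mean(0)-[480.4,-238.1];print(np.arctan2(-k[1],-k[0]),np.hypot(*k))
E
```

```text
driver [480.22889562 234.49279754] 0.23923070209333164 [3.42490885 1.65287862 0.99305795 1.15786178]
barrel yaw 0.22223096173170778 [[525.32217886 294.11218602]
 [548.72860573 190.52702054]]
foot [[394.05509023 227.21904085]
 [413.36387964 156.47203159]
 [442.62670307 165.91928328]
 [426.97635416 232.546924  ]]
foot in driver [[-85.44317819  13.35273648]
 [-83.44817182 -59.95475712]
 [-52.78016103 -57.71053928]
 [-52.19702351  10.72801623]]
trigger out [[-5.3696845   8.35178066]
 [31.62614038  0.56604905]
 [-7.93444685 -7.74597001]]
target [492.82309486 210.28771243] 0.23923070209333164 [477.99022135 213.35854634 249.88742086]
target [493.02641843 208.15721014] 0.22 [477.99022135 213.35854634 249.88742086]
front dir -0.30322104602792554 126.6012621411061
-0.2873646555680511 126.85283347683303
```

Request:
move_arm --plan '[[[15, -5, -40], [0, 0, 0], 1], [[0, 0, -45], [0, 0, 0], 1], [[0, 0, -45], [0, 0, 0], 1], [[0, 0, -40], [0, 0, 0], 1], [[0, 0, -30], [0, 0, 0], 1], [[0, 0, -17], [0, 0, 0], 1], [[0, 0, 0], [0, 0, 0], 1]]'

```text
clock: 3.58
eef_pos: [492.9, 204.8, 33.7]
tool_rot: [3.141, 0.002, 0.225]
force: [-0.1, 1.5, -0.7]
width: 85.6
gripper_force: 0.5
```

Request:
move_arm --plan '[[[-1, 3, 0], [0, 0, 0], 0.85], [[0, 0, 0], [0, 0, 0], 0.72], [[0, 0, 0], [0, 0, 0], 0.68]]'

```text
clock: 3.95
eef_pos: [492.7, 209.9, 35.6]
tool_rot: [-3.139, -0.003, 0.227]
force: [-2.2, 6.2, 3.1]
width: 58.1
gripper_force: 2.7
```

Request:
move_arm --plan '[[[0, 0, 0], [0, 0, 0], 0.4], [[0, 0, 0], [0, 0, 0], 0.4], [[0, 0, 0], [0, 0, 0], 0.4]]'

```text
clock: 4.32
eef_pos: [492.1, 212.0, 36.2]
tool_rot: [-3.137, -0.003, 0.231]
force: [-4.1, 7.9, 8.4]
width: 46.0
gripper_force: 62.2
```

Request:
move_arm --plan '[[[0, 0, 0], [0, 0, 0], 0.3], [[0, 0, 0], [0, 0, 0], 0.3], [[0, 0, 0], [0, 0, 0], 0.3], [[0, 0, 0], [0, 0, 0], 0.3]]'

```text
clock: 4.82
eef_pos: [492.1, 212.0, 36.1]
tool_rot: [-3.137, -0.003, 0.231]
force: [-6.1, 7.7, 7.9]
width: 45.7
gripper_force: 62.2
```

```bash
python3 - <<'E'
from h import *
import cv2
a=cams.get_image("wrist");cv2.imwrite("pics/w3.png",cv2.resize(a[120:384,110:410],None,fx=2,fy=2))
s=status.read_state();print(s["width"],s["gripper_force"],s["force"])
E
```

```text
45.61381095789593 62.156354784965515 [-4.97435114  7.96118432  8.40152712]
```

View pics/w3.png

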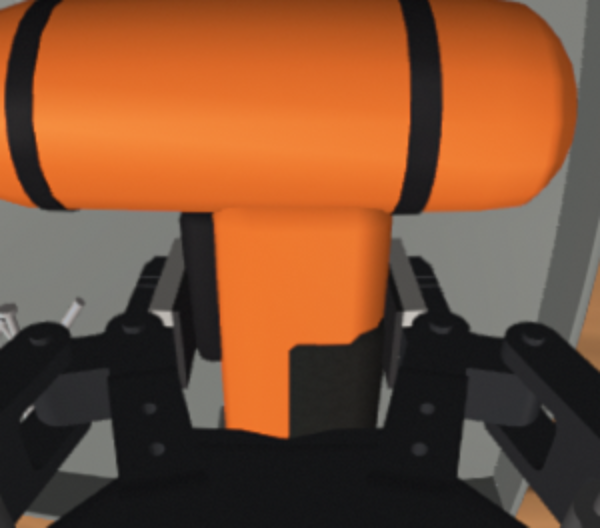

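The left pad (around (172,300)) presses the trigger and the right pad (around (403,300)) is on the grip's back face. With the width at 46 mm, the trigger is fully in. Now I'll release and move over.

Request:
move_arm --plan '[[[0, 0, 0], [0, 0, 0], 1], [[0, 0, 0], [0, 0, 0], 1], [[0, 0, 0], [0, 0, 0], 1], [[0, 0, 0], [0, 0, 0], 1], [[0, 0, 30], [0, 0, 0], 1], [[0, 0, 50], [0, 0, 0], 1], [[0, 0, 50], [0, 0, 0], 1], [[0, 0, 50], [0, 0, 0], 1], [[0, -20, 50], [0, 0, 5], 1], [[0, -40, 40], [0, 0, 5], 1]]'

```text
clock: 6.12
eef_pos: [492.3, 148.3, 306.4]
tool_rot: [-3.141, -0.002, 0.406]
force: [1.0, -0.6, -0.6]
width: 85.3
gripper_force: 0.0
```

Request:
move_arm --plan '[[[0, -45, 0], [0, 0, 8], 1], [[0, -45, 0], [0, 0, 8], 1], [[0, -45, 0], [0, 0, 8], 1], [[0, -45, 0], [0, 0, 8], 1], [[0, -45, 0], [0, 0, 8], 1], [[0, -45, 0], [0, 0, 8], 1], [[0, -45, 0], [0, 0, 8], 1], [[0, -45, 0], [0, 0, 8], 1], [[-8, -20, 0], [0, 0, 8], 1], [[0, -6, 0], [0, 0, 8], 1]]'

```text
clock: 7.38
eef_pos: [482.4, -240.7, 303.7]
tool_rot: [-3.139, 0.0, 1.796]
force: [0.3, 0.3, -0.1]
width: 85.3
gripper_force: 0.0
```

Request:
move_arm --plan '[[[0, 0, -30], [0, 0, 0], 1], [[0, 0, 0], [0, 0, 0], 1]]'

```text
clock: 7.62
eef_pos: [482.0, -238.2, 272.4]
tool_rot: [-3.137, -0.003, 1.795]
force: [-0.3, -0.2, -0.3]
width: 85.7
gripper_force: 0.0
```

```bash
python3 - <<'E'
from h import *
import cv2,json
s=status.read_state();cv2.imwrite("pics/w4.png",cams.get_image("wrist"))
json.dump({k:list(map(float,s[k])) for k in("eef_pos","tool_rot","qpos")},open("w4.json","w"));print(np.round(s["qpos"],2))
E
```

```text
[ 0.7   0.45 -0.42  1.77  0.22  0.98  0.41]
```

View pics/w4.png

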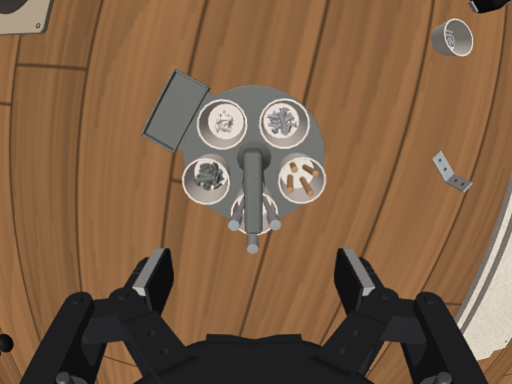

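The bar is vertical at column 253, aligned with the fingers, running from about (253,150) to (253,235). The pick tray corners are (177,70), (210,90), (176,150) and (143,133), and the bit cup is at (253,212).

```bash
python3 - <<'E'
from h import *
import json
w=json.load(open("w4.json"))
a=np.pi+2*np.pi/5*np.arange(5)
c,t,M,r=fit(62*np.c_[np.cos(a),np.sin(a)],wray([(253.5,213),(302.5,179.5),(284.5,124),(222,124),(206,180)],70,w));print("turn",c,t,r)
Q=wray([(177,70),(210,89),(175,151),(143,133)],16,w);print(Q)
k=Q.mean(0)-c;print("front",np.arctan2(-k[1],-k[0]),np.hypot(*k))
for L in([(-156,52),(-100,52),(-100,-52),(-156,-52)],[(-156,-52),(-100,-52),(-100,52),(-156,52)]):
  print(fit(L,Q)[1:4:2])
E
```

```text
turn [ 480.07930038 -237.03245519] 1.8009304202743293 [0.65939927 1.01943781 1.33358681 0.85265304 1.12392572]
[[ 352.84030116 -142.58861672]
 [ 402.87426291 -160.23428505]
 [ 371.04818625 -253.42407131]
 [ 319.88365831 -237.08620904]]
front -0.31586102744560496 124.58080192674969
(np.float64(-0.33047760492940376), array([2.64786367, 2.93429774, 3.18914191, 2.07697944]))
(np.float64(2.8058188066767897), array([54.74383727, 54.41268649, 55.10087302, 54.70055117]))
```

Request:
move_arm --plan '[[[-1.5, 0, -40], [0, 0, 0.4], 1], [[0, 0, -40], [0, 0, 0], 1], [[0, 0, -30], [0, 0, 0], 1], [[0, 0, -14], [0, 0, 0], 1], [[0, 0, 0], [0, 0, 0], 0.6], [[0, 0, 0], [0, 0, 0], 0.3], [[0, 0, 0], [0, 0, 0], 0], [[0, 0, 0], [0, 0, 0], 0], [[0, 0, 0], [0, 0, 0], 0]]'

```text
clock: 8.8
eef_pos: [481.3, -238.9, 151.4]
tool_rot: [-3.139, 0.001, 1.802]
force: [-4.7, -0.1, 7.4]
width: 16.7
gripper_force: 58.5
```

Request:
move_arm --plan '[[[0, 0, 0], [0, 0, -3], 0], [[0, 0, 0], [0, 0, -6], 0], [[0, 0, 0], [0, 0, -6], 0], [[0, 0, 0], [0, 0, -6], 0], [[0, 0, 0], [0, 0, -6], 0], [[0, 0, 0], [0, 0, -6], 0], [[0, 0, 0], [0, 0, -6], 0], [[0, 0, 0], [0, 0, -6], 0], [[0, 0, 0], [0, 0, -6], 0], [[0, 0, 0], [0, 0, -6], 0]]'

```text
clock: 10.05
eef_pos: [480.3, -238.6, 151.4]
tool_rot: [-3.139, 0.003, 0.804]
force: [-6.7, 0.3, 10.0]
width: 16.4
gripper_force: 58.7
```

Request:
move_arm --plan '[[[0, 0, 0], [0, 0, -6], 0], [[0, 0, 0], [0, 0, -6], 0], [[0, 0, 0], [0, 0, -6], 0], [[0, 0, 0], [0, 0, -6], 0], [[0, 0, 0], [0, 0, -6], 0], [[0, 0, 0], [0, 0, -6], 0], [[0, 0, 0], [0, 0, -6], 0], [[0, 0, 0], [0, 0, -6], 0], [[0, 0, 0], [0, 0, -6], 0], [[0, 0, 0], [0, 0, -6], 0]]'

```text
clock: 11.3
eef_pos: [480.0, -237.5, 151.3]
tool_rot: [-3.14, 0.005, -0.243]
force: [-7.8, 1.7, 11.3]
width: 16.8
gripper_force: 58.9
```

Request:
move_arm --plan '[[[0, 0, 0], [0, 0, -3], 0], [[0, 0, 0], [0, 0, -1.5], 0], [[0, 0, 0], [0, 0, 0], 0], [[0, 0, 0], [0, 0, 0], 0]]'

```text
clock: 11.8
eef_pos: [480.0, -237.5, 151.3]
tool_rot: [-3.141, 0.005, -0.318]
force: [-7.6, 2.4, 12.0]
width: 17.1
gripper_force: 59.0
```

```bash
python3 - <<'E'
from h import *
import cv2,json
s=status.read_state();print(s["eef_pos"],s["tool_rot"],s["force"],s["torque"],s["width"],s["gripper_force"])
cv2.imwrite("pics/s5.png",cams.get_image("side"));cv2.imwrite("pics/t5.png",cams.get_image("top"))
s=cv2.imread("pics/s5.png")[110:225,265:400];t=cv2.imread("pics/t5.png")[200:345,300:440]
s=cv2.resize(s,(400,341),interpolation=3);t=cv2.resize(t,(400,414),interpolation=3)
o=np.zeros((414,800,3),np.uint8);o[:341,:400]=s;o[:,400:]=t;cv2.imwrite("pics/st5.png",o)
E
```

```text
[ 479.99882593 -237.45966891  151.3184951 ] [-3.14064504  0.00474484 -0.31791757] [-7.59605429  2.3885876  11.99269034] [ 0.46011862  1.69253374 -0.01590526] 17.06526156679316 58.97452955308836
```

View pics/st5.png

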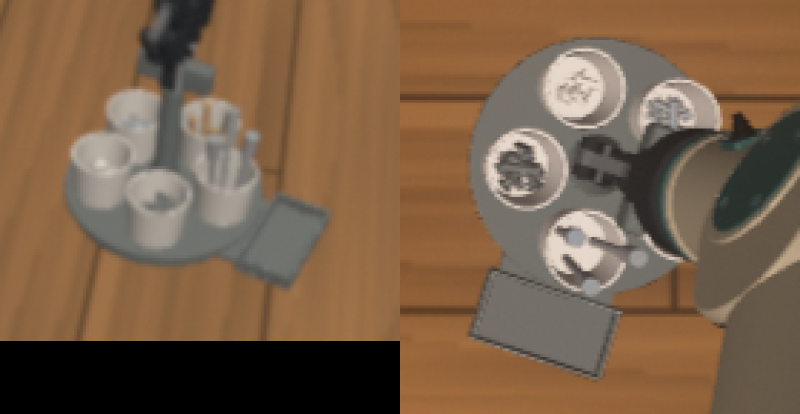

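The side view (left) shows the bits' cup next to the pick tray. The top view (right) shows the bit cup rim at (585,251), other cups at (584,88), (679,122) and (526,169), and the pick tray corners at (490,268), (621,312), (601,380) and (468,335).

```bash
python3 - <<'E'
from h import *
import cv2
f=lambda l:(np.array(l,float)-[400,0]+.5)/(400/140)-.5+[300,200]
a=np.pi+2*np.pi/5*np.array([0,2,3,4])
# going counter-clockwise from bit: dowel,+2,+3,+4
C=ray("top",f([(585,251),(679,122),(584,88),(526,169)]),70)
c,t,M,r=fit(62*np.c_[np.cos(a),np.sin(a)],C);print("turn",c,t,r)
Q=ray("top",f([(490,268),(621,312),(601,380),(468,335)]),16)
k=Q.mean(0)-c;print("front",np.arctan2(-k[1],-k[0]),np.hypot(*k))
L=[(-100,52),(-100,-52),(-156,-52),(-156,52)];print("foot",fit(L,Q))
# automatic: tray floor contour, disc + tray grey mask before the arm came
for n in("top0","t5"):
  g=cv2.imread(f"pics/{n}.png")[285:340,315:385]
  sat=cv2.cvtColor(g,cv2.COLOR_BGR2HSV)[...,1];m=(sat<60).astype(np.uint8)
  m[:20]*=1
  print(n,m.sum())
  ys,xs=np.nonzero(m)
  # grey pixels in the tray region: lower band
  p=np.c_[xs+315,ys+285].astype(float);w=ray("top",p,16)
  l=(w-[480.3,-237.8])@np.array([[np.cos(-.315),-np.sin(-.315)],[np.sin(-.315),np.cos(-.315)]])
  for lo,hi in((-150,-140),(-140,-130),(-130,-120),(-120,-110)):
    s=l[(l[:,0]>lo)&(l[:,0]<hi)];print(lo,s[:,1].min().round(1),s[:,1].max().round(1),"mid",(s[:,1].min()+s[:,1].max())/2)
  s=l[np.abs(l[:,1])<45];
  e=[s[(s[:,1]>b)&(s[:,1]<b+10),0].min() for b in range(-45,45,10)];print("front edge x by y",np.round(e,1),"slope",np.polyfit(np.arange(-40,50,10),e,1)[0])
E
```

```text
turn [ 479.40192899 -238.47643773] -0.3243395446247651 [0.64770359 1.0327836  0.60304462 0.34409289]
front -0.3140595245118902 126.08929676148188
foot (array([ 481.00575585, -239.71781792]), np.float64(-0.31941270134047733), array([[ 0.94942   ,  0.31400902],
       [-0.31400902,  0.94942   ]]), array([1.41187407, 1.38601394, 1.82759164, 1.75627617]))
top0 2045
-150 -51.9 50.9 mid -0.5465380682119267
-140 -52.2 51.4 mid -0.39188192670225774
-130 -52.3 51.2 mid -0.5499978695920724
-120 -51.9 51.8 mid -0.07146127871628494
front edge x by y [-153.8 -154.5 -154.4 -154.4 -155.1 -155.  -155.  -155.  -154.2] slope -0.008235928185913385
t5 2046
-150 -51.9 50.9 mid -0.5465380682119267
-140 -52.2 51.4 mid -0.39188192670225774
-130 -52.3 51.2 mid -0.5499978695920724
-120 -51.9 51.1 mid -0.4007781618406625
front edge x by y [-154.5 -154.5 -154.4 -154.4 -155.1 -155.  -155.  -155.  -154.2] slope -0.0037360211035138997
```

The turntable and foot agree to within about 0.5°, and the bar is held at 59 N. Handing in.

```bash
python3 -c "
from cell import ctrl
print(ctrl.finish_job())"
```

```text
the job is handed in; nothing more can be done
None
```

The driver's trigger was squeezed fully in and released, the bit cup now faces front to within about 0.5° of square behind the pick tray, and the arm still grips the carousel bar at about 59 N; I didn't photograph the trigger after releasing it, and the job was handed in with no verdict shown.

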